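# Shut the red stopcock in the covered valve box of the cytometer bench

### The arm

A 6-joint arm with a two-finger parallel gripper is mounted at the origin on the work surface. World frame = base frame: x ahead of the robot, y to its left, z up, the work surface at z = 0. Lengths are in m, angles in rad, forces in N, time in s.
With the tool pointing down it reaches from about 0.375 to 0.975 m from the base axis. Payload 3.8 kg.
Tool frame: the origin (TCP) lies midway between the tips of the shut fingers; the grasp point (between the pads) lies 19 mm behind it; x points along the fingers, y is the direction in which the jaws open and shut, and the axes are right-handed (so a half turn about x gives the same grasp; the last joint's range is limited). The gripper opens to 88 mm and grips with 3 to 60 N. Pads are 18 mm wide; open, the fingers measure 123 mm over their backs; the gripper's body (75 mm by 187 mm) begins 45 mm behind the grasp point.
Start: joints at [-1.189, 0.264, 1.604, -0, 1.274, -0.037], TCP at [0.274, -0.617, 0.21] pointing down, gripper open.
Joint ranges: [-2.63, 2.63], [-0.94, 2.18], [0.31, 2.57], [-1.31, 4.45], [0, 2.66], [-2.55, 2.55]. Speed limits (rad/s): [2.57, 2.57, 3.14, 3.14, 3.14, 3.14].

### API

Orientations are given as a rotation vector (axis times angle).
In Python, from cell import manip, inverse_kinematics, cams, order gives the robot as it stands. Calls block until the motion is done:
- manip.move_pose(position, orientation): joint-space move of the TCP to a pose.
- manip.move_linear(position, rate=0.15, rot=None): straight line of the TCP; rot=None keeps the orientation; rate is the mean speed in m/s.
- manip.set_joints(angles): joint-space move.
- manip.set_gripper(opening, force=None): finger opening in m; force is the grip in N (None keeps the last); returns when the fingers have stopped.
- manip.dwell(seconds).
- inverse_kinematics(position, orientation): joint angles nearest the present ones, or None.
- manip.state(): the state.
- cams.capture(name): name is "side" or "top" or "wrist"; returns a dict with "image" (420x560x3 uint8, blue, green, red), "z_map" (420x560 float32, m along the optical axis (not along the pixel's ray), 0 where there is no reading), "intrinsics" (3x3 intrinsics, pixels), "position" and "orientation" of the camera in the world; the wrist camera has in their place "T_tool_cam" (4x4, takes a point from camera to tool coordinates, whose origin is the TCP and whose axes are the tool frame's). Camera axes: x right, y down, z forward; pixel columns grow to the right and rows downward; lengths in m; the calibration is good to about 2 mm. A picture is of the moment at which its call begins: read the wrist's pose just before it.
A pose or a line that the arm cannot do raises manip.IKError and nothing moves.
- order.close_job(): hands the job in, once; it reports no verdict.
The state is a dict: "clock": time; "joint_pos": joint angles; "joint_velocities": joint speeds; "tau": joint torques, N m; "tool_pos": TCP position; "tcp_rot": TCP orientation; "contact_force": force on the tool from outside, world axes, zero at the start; "moment": the same for the moment, N m; "gripper_width": finger opening in m.
Only numpy, scipy, OpenCV 4.12 (cv2) and the standard library are available. Lean on these libraries where they do the work, as an engineer would, in place of code of your own. Each camera call takes 0.05 s, during which the arm holds its last target.

### The job

On the lab bench stands a white valve box with a blue sliding cover: push the cover by its black rib, as far as it goes, off the valves, then push the red handle clockwise (seen from above) until it is fully shut, and leave both so. Push only, with the fingertips or the outside of the fingers: do not pinch the rib or the handle. Leave the blue handle, the vials on the box and all the other things on the bench where they are.

Things in the scene. Friction and masses are not known exactly. Their poses are not given: they have to be found in the camera images.
- valve_box: white box fixed to the bench, 240 (x) x 380 (y) x 70 mm tall, origin at the centre of its underside, on the table (z = 0). Its -y half is an open-topped well under the cover: inside x -112 to 112, y -182 to 0 mm, floor at z = 20 mm. Its +y half is a solid deck, over which the cover slides. Behind (x 120 to 190 mm) a grey ledge, top at z = 40 mm
- cover (a joint): blue cover plate over the well, 238 x 180 mm, its top at z = 79 mm. Joint value in m: slides along the box's +y from 0 (well covered) to 0.170 (stop, well open); it starts at 0 to 0.035. Needs about 3 N, stays where it is left
- cover_rib (a point): centre of the black upright rib on the middle of the cover: 110 mm long along the box's x, 12 mm thick along y, 28 mm tall (z = 79 to 107 mm). Axes as the box's; it moves with the cover
- red_handle (a joint): red handle with a white band near its tip, to be shut. A flat lever, 55 mm from pivot to tip, 12 mm thick, 20 mm tall (z 45 to 65 mm). Value: 0 = open (in line with its pipe, pointing to the box's -y), 1.571 = shut at its stop (across the pipe, pointing to the box's -x). Turns clockwise seen from above to shut, takes about 3 N at 40 mm from the pivot, stays where left; starts at 0 to 0.3
- red_pivot (a point): on the red handle's turning axis (vertical), half-way up the lever (z = 55 mm); hub 24 mm in diameter. Two brass valves stand side by side in the well, one with the red and one with the blue handle, pivots 85 mm apart along the box's x; which is which varies. The brass pipes and bodies under the levers reach up to z = 42 mm
- red_mid (a point): point on the red lever 35 mm from the pivot, half-way up and in the middle of its thickness; its -y axis points from the pivot to the tip, x across the lever's thickness
- blue_handle (a joint): blue handle, to be left as it is. A flat lever, 55 mm from pivot to tip, 12 mm thick, 20 mm tall (z 45 to 65 mm). Value: 0 = open (in line with its pipe, pointing to the box's -y), 1.571 = shut at its stop (across the pipe, pointing to the box's -x). Turns clockwise seen from above to shut, takes about 3 N at 40 mm from the pivot, stays where left
- blue_mid (a point): point on the blue lever 35 mm from its pivot, half-way up; axes as red_mid
- tube_rack: white test-tube rack 220 x 90 mm, 88 mm tall with its clear tubes, loose on the table to the robot's right of the box; leave it alone. Origin: centre of its underside, its long side along its x
- amber_bottle: amber glass reagent bottle, 72 mm across, 150 mm tall, loose on the table at the left; leave it alone. Origin: centre of its underside
- tip_box: blue pipette-tip box with clear lid, 122 x 87 x 80 mm, loose on the table at the left; leave it alone. Origin: centre of its underside
- beaker: glass beaker, 76 mm across, 85 mm tall, loose on the table at the right; leave it alone. Origin: centre of its underside
- marker: white and green marker pen, 140 mm long, 16 mm thick, lying on the table to the left of the box; leave it alone. Origin: underside of its middle
- vial_a: small white vial with green cap, 24 mm across, 45 mm tall, standing loose on the box's low back ledge (its top is 85 mm above the table); leave it alone. Origin: centre of its underside
- vial_b: the same with orange cap

How it is judged:
On the way, in this order (a step that is already met when the one before it is completed fails the run):
1. the cover is slid aside to its stop (value of joint cover above 0.15 m), for 0.2 s.
2. the red handle is pushed fully shut (value of joint red_handle above 1.45 rad), for 0.2 s.
At the end, for the whole second after the job is handed in: The cover stands open within 20 mm of its stop, the red handle is shut within 0.12 rad of its stop, both at rest; the blue handle is within 8 mm of where it was (35 mm from its pivot) and each loose thing within 20 mm of where it stood (value of joint cover above 0.15 m and value of joint red_handle above 1.45 rad and velocity of joint red_handle between -0.05 and 0.05 rad/s and velocity of joint cover between -0.01 and 0.01 m/s and distance of blue_mid from where it was at the start of the episode below 0.008 m and distance of each of tube_rack, amber_bottle, tip_box, beaker, marker, vial_a, vial_b from where it was at the start of the episode below 0.02 m); the robot touches nothing.
It fails at once if the cover's rib is taken between the fingers (contact force between the fingers and anything else above 1 N and y of the grasp point in the frame of cover_rib between -0.008 and 0.008 m and x of the grasp point in the frame of cover_rib between -0.055 and 0.055 m and z of the grasp point in the frame of cover_rib between -0.03 and 0.024 m).
It fails at once if the red handle is taken between the fingers (contact force between the fingers and anything else above 1 N and x of the grasp point in the frame of red_mid between -0.008 and 0.008 m and y of the grasp point in the frame of red_mid between -0.025 and 0.025 m and z of the grasp point in the frame of red_mid between -0.03 and 0.02 m).
It fails at once if the blue handle is moved by more than 8 mm (distance of blue_mid from where it was at the start of the episode above 0.008 m).
It fails at once if a bystander is lifted, carried, pushed away or tipped (moved by more than 20 mm or tilted by more than 0.3 rad) (distance of any of tube_rack, amber_bottle, tip_box, beaker, marker, vial_a, vial_b from where it was at the start of the episode above 0.02 m or angle between any of tube_rack, amber_bottle, tip_box, beaker, marker, vial_a, vial_b's own z axis and vertical above 0.3 rad).
It also fails if it takes over 45 s, if anything falls off the work surface, if the arm or the gripper's body presses on something with over 40 N, if the wrist force passes 120 N, or if a joint passes its speed limit or range.

## Working session

There is one attempt and no reset: what is moved stays moved. The work goes in short steps, each a Python script; the robot and the scene stay as the last script left them, time stands still between calls to the robot, and variables do not carry over. Pictures are saved under pics/ and viewed, and the job is handed in when it is done.

```bash
ls; mkdir -p pics; python3 - <<'E'
from cell import manip,cams
import cv2,numpy as np
s=manip.state(); print(s)
for n in("side","top","wrist"):
    c=cams.capture(n); cv2.imwrite(f"pics/{n}0.png",c["image"]); np.save(f"pics/{n}0.npy",c,allow_pickle=True)
    print(n,c["intrinsics"].tolist(),c.get("position"),c.get("orientation"),c.get("T_tool_cam"))
E
```

```text
pics
{'clock': 0.0, 'joint_pos': array([-1.18892110e+00,  2.64754199e-01,  1.60534168e+00, -1.03377801e-05,
        1.27368772e+00, -3.69118703e-02]), 'joint_velocities': array([ 0.00072397,  0.00097685, -0.00027731, -0.00176903,  0.00155591,
        0.00086869]), 'tau': array([-3.36733901e-04, -5.02117181e+01, -3.56874597e+01,  7.29799597e-02,
        2.94892711e-02, -1.65651168e-04]), 'tool_pos': array([ 0.2741956 , -0.61597021,  0.20820481]), 'tcp_rot': array([ 1.99092694,  0.42537088, -1.99171226]), 'contact_force': array([0.08567854, 0.34308584, 0.38596083]), 'moment': array([ 0.01423269, -0.00650366, -0.04235639]), 'gripper_width': 0.08803284181248201}
side [[381.6400584904685, 0.0, 284.4550693735751], [0.0, 381.6400584904685, 208.94082010143248], [0.0, 0.0, 1.0]] [0.34429178 0.66188101 0.93586005] [-0.40625875  2.84093258 -0.99561825] None
top [[509.2289473543783, 0.0, 277.6347713552663], [0.0, 509.2289473543783, 209.62097179209337], [0.0, 0.0, 1.0]] [0.36806862 0.01555666 1.78121434] [-2.16140724  2.16353016 -0.12056262] None
wrist [[366.1414825594596, 0.0, 276.5327655263985], [0.0, 366.1414825594596, 210.99555519560533], [0.0, 0.0, 1.0]] None None [[ 1.17349656e-03 -3.15998453e-01  9.48758979e-01 -1.75628710e-01]
 [ 9.99999311e-01  4.11445708e-04 -1.09983628e-03 -1.02602430e-03]
 [-4.28162468e-05  9.48759616e-01  3.15998718e-01 -8.16884577e-02]
 [ 0.00000000e+00  0.00000000e+00  0.00000000e+00  1.00000000e+00]]
```

View pics/top0.png

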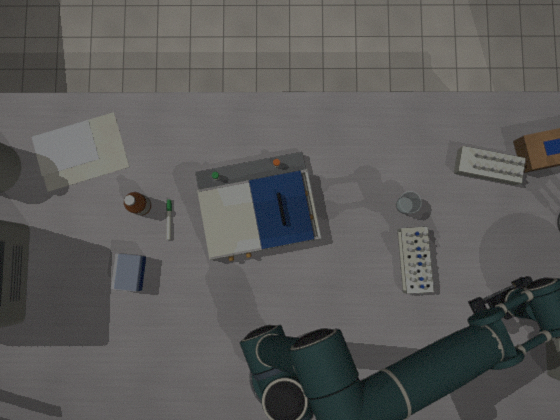

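View pics/side0.png

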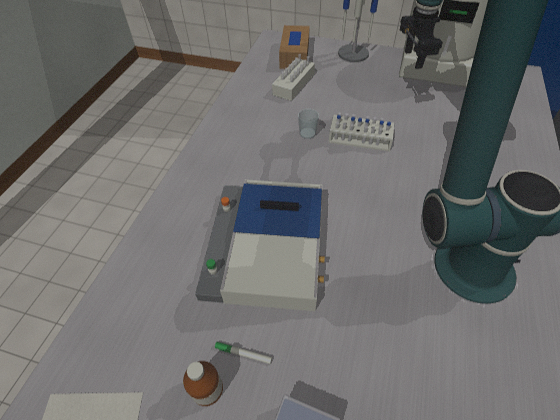

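The top view shows the box at about px (260,215), the blue cover at (283,211), its black rib at (283,209), and the vials at (215,175) and (277,163). The side view shows the same cover, with the rib at (280,206). Next I'll measure the cover and rib from both views.

```bash
cat > h.py <<'E'
import numpy as np,cv2
from scipy.spatial.transform import Rotation as R
def pose(c,st=None):
    if c.get("position") is not None: return R.from_rotvec(c["orientation"]).as_matrix(),np.array(c["position"])
    T=c["T_tool_cam"];Rt=R.from_rotvec(st["tcp_rot"]).as_matrix()
    return Rt@T[:3,:3],Rt@T[:3,3]+st["tool_pos"]
def rays(c,uv,st=None):
    Rm,p=pose(c,st);uv=np.atleast_2d(uv).astype(float)
    d=np.c_[uv,np.ones(len(uv))]@np.linalg.inv(c["intrinsics"]).T@Rm.T
    return p,d
def onplane(c,uv,z,st=None):
    p,d=rays(c,uv,st);return p+d*((z-p[2])/d[:,2])[:,None]
def depthpts(c,mask,st=None):
    v,u=np.nonzero(mask&(c["z_map"]>0));p,d=rays(c,np.c_[u,v],st)
    return p+d*c["z_map"][v,u][:,None]
def tri(c1,uv1,c2,uv2,s1=None,s2=None):
    p,d=rays(c1,uv1,s1);q,e=rays(c2,uv2,s2);d=d[0]/np.linalg.norm(d);e=e[0]/np.linalg.norm(e)
    t=np.linalg.lstsq(np.c_[d,-e],q-p,rcond=None)[0]
    a,b=p+d*t[0],q+e*t[1];return (a+b)/2,np.linalg.norm(a-b)
def big(m):
    n,l,s,ce=cv2.connectedComponentsWithStats(m.astype(np.uint8));i=1+np.argmax(s[1:,4]);return l==i
E
python3 - <<'E'
from h import *
cc={}
rc={}
for n,(u0,u1,v0,v1) in {"top":(200,325,160,262),"side":(225,330,175,300)}.items():
    c=np.load(f"pics/{n}0.npy",allow_pickle=True).item();cc[n]=c
    h=cv2.cvtColor(c["image"],cv2.COLOR_BGR2HSV);roi=np.zeros(h.shape[:2],bool);roi[v0:v1,u0:u1]=1
    blue=big(roi&(h[...,0]>100)&(h[...,0]<130)&(h[...,1]>120)&(h[...,2]>50))
    k=cv2.morphologyEx(blue.astype(np.uint8),cv2.MORPH_CLOSE,np.ones((15,15)))>0
    rib=big(k&(h[...,2]<50))
    P=depthpts(c,blue);print(n,"blue n",blue.sum(),"z med",np.median(P[:,2]))
    v,u=np.nonzero(k);pl=onplane(c,np.c_[u,v],.079)
    r=cv2.minAreaRect(pl[:,:2].astype(np.float32));print("cover rect",r)
    PR=depthpts(c,rib);print("rib z pct",np.percentile(PR[:,2],[5,50,90,98]))
    v,u=np.nonzero(rib)
    print("rib rect z.107",cv2.minAreaRect(onplane(c,np.c_[u,v],.107)[:,:2].astype(np.float32)))
    t=PR[PR[:,2]>.100];print("rib top depth mean",t.mean(0),len(t)) if len(t) else 0
    rc[n]=np.array([u.mean(),v.mean()]);print(rc[n])
print(tri(cc["top"],rc["top"],cc["side"],rc["side"]))
# box corners: white region by depth
c=cc["top"];m=np.zeros((420,560),bool);m[150:265,190:330]=1
P=depthpts(c,m);b=P[(P[:,2]>.06)&(P[:,2]<.074)];print("deck z",np.median(b[:,2]),cv2.minAreaRect(b[:,:2].astype(np.float32)))
for n in cc:
    c=cc[n];h=cv2.cvtColor(c["image"],cv2.COLOR_BGR2HSV)
    for nm,lo,hi in(("green",40,85),("orange",3,25)):
        m=(h[...,0]>=lo)&(h[...,0]<=hi)&(h[...,1]>130)&(h[...,2]>60)
        k,l,s,ce=cv2.connectedComponentsWithStats(m.astype(np.uint8))
        print(n,nm,[(ce[i].round(1).tolist(),int(s[i,4]),onplane(c,ce[i],.085)[0].round(3).tolist()) for i in range(1,k) if s[i,4]>15])
E
```

```text
top blue n 3380 z med 0.0803441754049723
cover rect ((0.5634514093399048, 0.006951287388801575), (0.23552057147026062, 0.1758241355419159), 10.819661140441895)
rib z pct [0.07312708 0.10204432 0.11065927 0.11309502]
rib rect z.107 ((0.5600637197494507, 7.748231291770935e-05), (0.11286815255880356, 0.027917662635445595), 11.067301750183105)
rib top depth mean [0.56137101 0.00746423 0.1077608 ] 113
[282.64186047 209.86046512]
side blue n 3619 z med 0.08015996211910997
cover rect ((0.5624626278877258, 0.010719217360019684), (0.23604004085063934, 0.17806527018547058), 10.910873413085938)
rib z pct [0.08343234 0.09920051 0.10862794 0.1098377 ]
rib rect z.107 ((0.5594452619552612, 0.018085286021232605), (0.10932007431983948, 0.028981851413846016), 10.988776206970215)
rib top depth mean [0.5623133  0.01111225 0.10600034] 144
[278.98657718 205.19463087]
(array([0.56194444, 0.001867  , 0.08588312]), np.float64(0.004665820697874389))
deck z 0.07017945463944097 ((0.5607421398162842, 0.08721309900283813), (0.28482258319854736, 0.3898216784000397), 13.281307220458984)
top green [([214.8, 174.8], 24, [0.679, 0.23, 0.085]), ([168.5, 205.0], 24, [0.577, 0.385, 0.085])]
top orange [([275.9, 161.9], 38, [0.723, 0.024, 0.085]), ([130.8, 208.4], 49, [0.565, 0.511, 0.085])]
side green [([458.6, 11.5], 40, [0.083, -1.395, 0.085]), ([210.3, 263.3], 50, [0.678, 0.235, 0.085]), ([220.7, 346.0], 65, [0.571, 0.424, 0.085])]
side orange [([145.9, 54.9], 48, [1.349, -0.632, 0.085]), ([224.7, 200.8], 56, [0.721, 0.029, 0.085]), ([321.1, 259.0], 23, [0.407, 0.143, 0.085]), ([320.4, 278.7], 20, [0.396, 0.199, 0.085]), ([200.4, 384.9], 586, [0.581, 0.511, 0.085])]
```

```bash
cat >> h.py <<'E'
YAW=np.radians(10.9)
BX=np.array([np.cos(YAW),np.sin(YAW),0]);BY=np.array([-np.sin(YAW),np.cos(YAW),0])
def down(yv):  # tool x down, tool y along yv
    x=np.array([0,0,-1.]);return R.from_matrix(np.c_[x,yv,np.cross(x,yv)]).as_rotvec()
RIB=np.array([.562,.009,0])
E
python3 - <<'E'
from h import *
from cell import manip,cams,inverse_kinematics
p=RIB-BY*.036;p[2]=.22
best=None
for s in(1,-1):
    q=inverse_kinematics(p,down(s*BX));print(s,q)
    if q is not None and (best is None or abs(q[5])<abs(best[1][5])): best=(s,q)
s=best[0];print(s)
manip.set_gripper(0.0)
manip.move_pose(p,down(s*BX))
st=manip.state();print(st["clock"],st["tool_pos"],st["contact_force"],st["gripper_width"])
c=cams.capture("wrist");cv2.imwrite("pics/w1.png",c["image"])
t=cams.capture("top");cv2.imwrite("pics/t1.png",t["image"])
h=cv2.cvtColor(c["image"],cv2.COLOR_BGR2HSV)
blue=big((h[...,0]>100)&(h[...,0]<130)&(h[...,1]>120)&(h[...,2]>50))
P=depthpts(c,np.ones(blue.shape,bool),st);
f=P[(P[:,2]>.102)&(P[:,2]<.112)&(np.linalg.norm(P[:,:2]-RIB[:2],axis=1)<.1)]
print(len(f),f.mean(0) if len(f) else 0, cv2.minAreaRect(f[:,:2].astype(np.float32)) if len(f) else 0)
E
```

```text
1 [-9.00356476e-02  5.84190720e-02  1.82125476e+00 -4.44089210e-16
  1.26191882e+00 -2.80276536e-01]
-1 None
1
3.8 [ 0.56890346 -0.02722844  0.21995759] [ 0.46770256  0.61757786 -0.67322776] 0.000504681972217123
2052 [0.56083704 0.00903125 0.10677958] ((0.5607448220252991, 0.00878120306879282), (0.10972348600625992, 0.01128657627850771), 10.948406219482422)
```

The wrist depth gives a rib of 110 x 11 mm at (0.561, 0.009), with its top at 0.107 and yaw 10.9°. That agrees with the top and side views and with the stated sizes. I'll check the pictures once, then push.

View pics/w1.png

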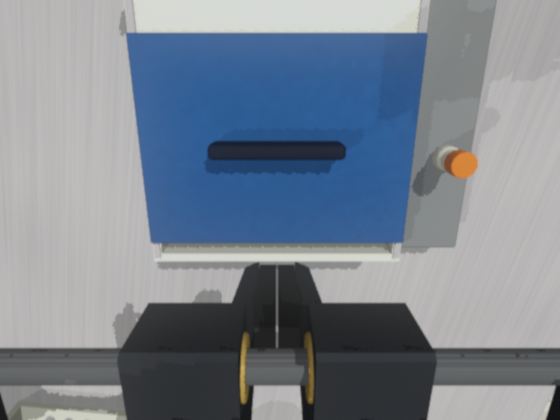

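```bash
python3 - <<'E'
from h import *
from cell import manip,cams
p=manip.state()["tool_pos"].copy()
p=RIB-BY*.034;p[2]=.089
manip.move_linear(p,rate=.15)
f0=manip.state()["contact_force"];print("f0",f0)
for d in [.012,.02]+[.03*i for i in range(1,5)]+[.13,.14,.15,.16,.165,.17,.175,.18,.185,.19]:
    q=p+BY*d;manip.move_linear(q,rate=.06)
    s=manip.state();f=s["contact_force"]-f0;fy=f@BY
    print(round(d,3),"f",f.round(1),"along",round(fy,1),"lag",round((q-s["tool_pos"])@BY*1000,2),s["tool_pos"].round(4),round(s["clock"],1))
    if fy<-12: break
E
```

```text
f0 [0.32213763 0.26140606 0.50401818]
0.012 f [-0.5 -0.2  0.1] along -0.1 lag -0.46 [ 0.5664 -0.0121  0.0896] 5.3
0.02 f [-0.4 -0.5 -0.3] along -0.4 lag -0.4 [ 0.5645 -0.0044  0.089 ] 5.6
0.03 f [-0.3 -0.6 -0.1] along -0.6 lag -0.4 [0.5626 0.0055 0.0889] 5.9
0.06 f [-0.3 -0.3 -0.4] along -0.3 lag -0.26 [0.557  0.0348 0.089 ] 6.5
0.09 f [-0.5 -0.8  0.2] along -0.7 lag -0.24 [0.5514 0.0642 0.089 ] 7.2
0.12 f [-0.3 -0.6 -0.7] along -0.5 lag -0.28 [0.5457 0.0937 0.089 ] 7.8
0.13 f [ 0.1 -0.5 -0.5] along -0.5 lag -0.27 [0.5438 0.1035 0.089 ] 8.1
0.14 f [-0.1  0.1 -0. ] along 0.2 lag -0.39 [0.5419 0.1135 0.089 ] 8.5
0.15 f [-0.5 -0.9 -1.2] along -0.7 lag -0.39 [0.54   0.1233 0.089 ] 8.8
0.16 f [-0.6 -0.5 -1.2] along -0.3 lag -0.4 [0.5381 0.1331 0.089 ] 9.1
0.165 f [-0.6  0.3 -0.9] along 0.4 lag -0.22 [0.5372 0.1379 0.089 ] 9.3
0.17 f [-0.  -0.8 -1. ] along -0.8 lag -0.23 [0.5362 0.1428 0.089 ] 9.6
0.175 f [-0.3 -0.1 -0.2] along -0.1 lag -0.27 [0.5353 0.1477 0.089 ] 9.8
0.18 f [-0.6 -1.3 -0.9] along -1.2 lag -0.28 [0.5343 0.1526 0.089 ] 10.1
0.185 f [-0.2 -1.5 -0.4] along -1.4 lag -0.28 [0.5334 0.1575 0.089 ] 10.3
0.19 f [-0.2 -0.1 -0. ] along -0.0 lag -0.26 [0.5324 0.1624 0.089 ] 10.6
```

```bash
python3 - <<'E'
from h import *
from cell import manip,cams
s=manip.state();c=cams.capture("wrist");cv2.imwrite("pics/w2.png",c["image"])
t=cams.capture("top");cv2.imwrite("pics/t2.png",cv2.resize(t["image"][140:300,130:350],None,fx=3,fy=3))
d=cams.capture("side");cv2.imwrite("pics/s2.png",cv2.resize(d["image"][150:330,170:390],None,fx=3,fy=3))
E
```

```text
(no output)
```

View pics/s2.png

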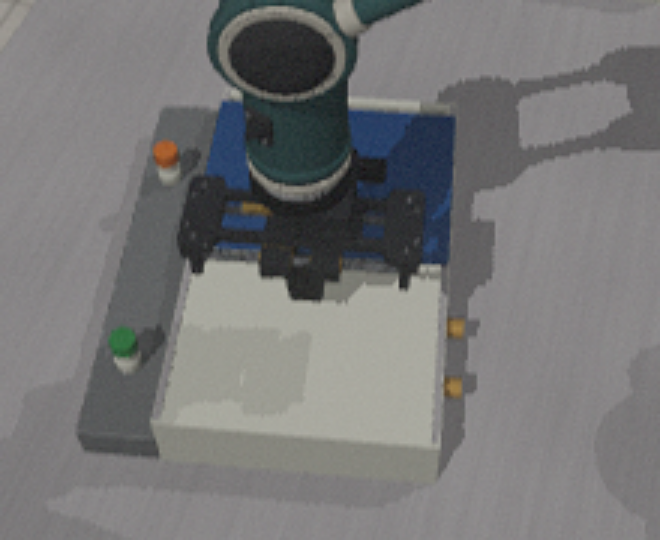

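View pics/t2.png

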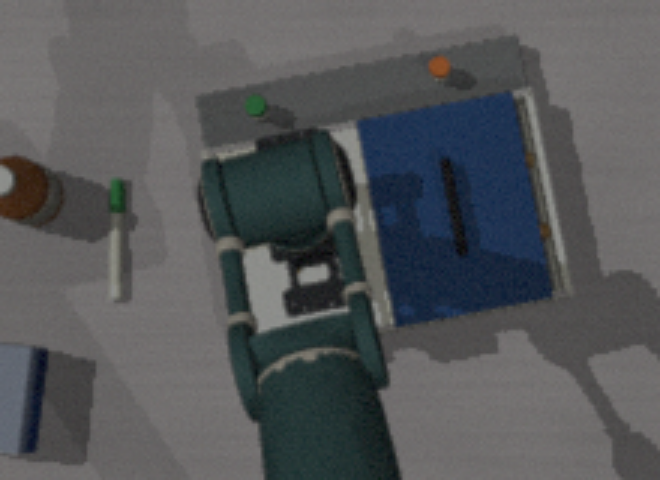

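View pics/w2.png

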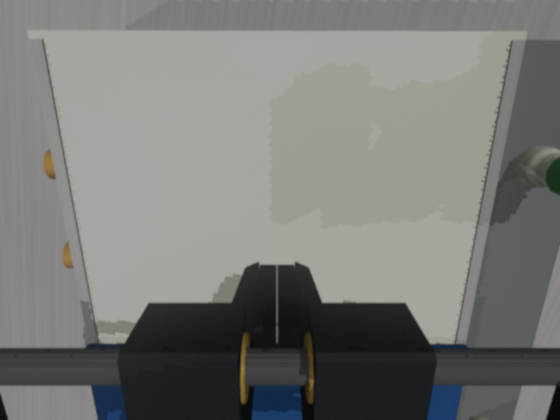

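The cover did not move. The rib is still at crop px (455,205), about full-frame px (282,208), and the fingers are over the white deck. I need to find out why there was no contact before I do anything else.

```bash
python3 - <<'E'
from h import *
from cell import manip,cams
s=manip.state();c=cams.capture("wrist");print(s["tool_pos"],s["tcp_rot"],s["gripper_width"])
P=depthpts(c,np.ones((420,560),bool),s)
rel=(P-RIB)@np.c_[BX,BY,[0,0,1]]
print("hist z",np.histogram(P[:,2],bins=np.arange(-.02,.16,.01)))
d=cams.capture("top");m=np.zeros((420,560),bool);m[150:265,190:330]=1
h=cv2.cvtColor(d["image"],cv2.COLOR_BGR2HSV);blue=(h[...,0]>100)&(h[...,0]<130)&(h[...,1]>120)&(h[...,2]>40)&m
Q=depthpts(d,blue);print("cover z",np.percentile(Q[:,2],[5,50,95]),cv2.minAreaRect(onplane(d,np.c_[np.nonzero(big(blue))[::-1]],.079)[:,:2].astype(np.float32)))
# nearest points to tool in wrist view (fingers)
T=c["T_tool_cam"];v,u=np.nonzero(c["z_map"]>0);K=c["intrinsics"]
X=np.c_[(u-K[0,2])/K[0,0],(v-K[1,2])/K[1,1],np.ones(len(u))]*c["z_map"][v,u][:,None]
X=X@T[:3,:3].T+T[:3,3]
for uv in[(270,275),(285,275),(250,280),(300,290),(262,263),(277,300)]:
    i=np.where((u==uv[0])&(v==uv[1]))[0];print(uv,X[i].round(4), c["image"][uv[1],uv[0]])
E
```

```text
[0.53250779 0.16219519 0.08901307] [ 1.06781457  1.29315463 -1.06785164] 0.0004662735867218632
hist z (array([    0, 18189, 22412,     0,     0,  4316, 14776,  1085, 35925,
       91232,   186,     0,     0,    80,   757,   971,  1202]), array([-0.02, -0.01,  0.  ,  0.01,  0.02,  0.03,  0.04,  0.05,  0.06,
        0.07,  0.08,  0.09,  0.1 ,  0.11,  0.12,  0.13,  0.14,  0.15]))
cover z [0.07345754 0.08019739 0.08724279] ((0.5638414621353149, 0.0065012723207473755), (0.23551666736602783, 0.1766558289527893), 11.138368606567383)
(270, 275) [[-0.0402 -0.0039 -0.0105]] [40 43 41]
(285, 275) [[-0.0399  0.0023 -0.0103]] [39 41 40]
(250, 280) [[-0.0457 -0.0118 -0.0113]] [43 44 42]
(300, 290) [[-0.0545  0.0076 -0.0119]] [35 37 35]
(262, 263) [[ 0.0185 -0.0096  0.0133]] [150 159 156]
(277, 300) [[-0.0392 -0.001   0.002 ]] [81 86 84]
```

```bash
python3 - <<'E'
from h import *
from cell import manip,cams
s=manip.state();c=cams.capture("wrist")
T=c["T_tool_cam"];v,u=np.nonzero(c["z_map"]>0);K=c["intrinsics"]
X=np.c_[(u-K[0,2])/K[0,0],(v-K[1,2])/K[1,1],np.ones(len(u))]*c["z_map"][v,u][:,None]
X=X@T[:3,:3].T+T[:3,3]
m=(abs(X[:,1])<.02)&(v>255)&(v<300)&(X[:,0]<.01)
for r in range(258,300,4):
    k=m&(v==r);print(r,k.sum(),X[k].min(0).round(4) if k.any() else '',X[k].max(0).round(4) if k.any() else '')
d=cams.capture("side");Q=depthpts(d,np.ones((420,560),bool))
rel=(Q-s["tool_pos"]);near=(np.linalg.norm(rel[:,:2],axis=1)<.05)&(Q[:,2]>.08)
print(near.sum(),np.sort(Q[near][:,2])[:40].round(3)); 
lo=Q[near&(Q[:,2]<.13)];print(lo.mean(0) if len(lo) else 0)
print((np.c_[(lo-s["tool_pos"])@BX,(lo-s["tool_pos"])@BY,lo[:,2]]).round(3)[:40])
E
```

```text
258 0  
262 8 [-0.0312 -0.0107 -0.012 ] [-0.0294  0.0083 -0.0111]
266 59 [-0.0358 -0.0142 -0.0124] [-0.0304  0.012  -0.0097]
270 65 [-0.0394 -0.0147 -0.0124] [-0.0332  0.0123 -0.0092]
274 70 [-0.0424 -0.0154 -0.0122] [-0.0347  0.013  -0.008 ]
278 72 [-0.0462 -0.0155 -0.0124] [-0.0361  0.0132 -0.0069]
282 76 [-0.0494 -0.016  -0.0125] [-0.0363  0.0136 -0.005 ]
286 78 [-0.0525 -0.0161 -0.0125] [-0.0373  0.0136 -0.0037]
290 82 [-0.0548 -0.0165 -0.0121] [-0.0374  0.014  -0.0018]
294 83 [-0.0578 -0.0166 -0.0122] [-0.0378  0.0142 -0.0001]
298 88 [-0.0609 -0.0171 -0.0124] [-0.0387  0.0146  0.0013]
3549 [0.12  0.12  0.12  0.121 0.121 0.121 0.122 0.122 0.124 0.124 0.125 0.125
 0.125 0.125 0.126 0.126 0.126 0.127 0.128 0.128 0.128 0.128 0.13  0.13
 0.13  0.13  0.131 0.131 0.132 0.133 0.133 0.134 0.134 0.134 0.134 0.135
 0.135 0.135 0.136 0.136]
[0.53049368 0.17135922 0.12451388]
[[ 0.007  0.008  0.127]
 [ 0.002  0.008  0.128]
 [-0.003  0.008  0.13 ]
 [ 0.012  0.01   0.125]
 [ 0.009  0.01   0.126]
 [ 0.007  0.009  0.125]
 [ 0.004  0.011  0.128]
 [ 0.002  0.008  0.124]
 [-0.001  0.011  0.128]
 [-0.003  0.008  0.125]
 [-0.006  0.008  0.125]
 [-0.011  0.01   0.128]
 [ 0.01   0.01   0.121]
 [ 0.007  0.01   0.121]
 [ 0.005  0.009  0.12 ]
 [ 0.002  0.009  0.121]
 [-0.001  0.01   0.122]
 [-0.003  0.008  0.12 ]
 [-0.005  0.008  0.12 ]
 [-0.008  0.012  0.126]
 [-0.011  0.01   0.124]
 [-0.013  0.011  0.126]
 [-0.008  0.012  0.122]]
```

```bash
python3 - <<'E'
import cv2
a=cv2.imread("pics/w2.png")[230:340,200:360];cv2.imwrite("pics/w2z.png",cv2.resize(a,None,fx=5,fy=5,interpolation=cv2.INTER_NEAREST))
E
```

```text
(no output)
```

View pics/w2z.png

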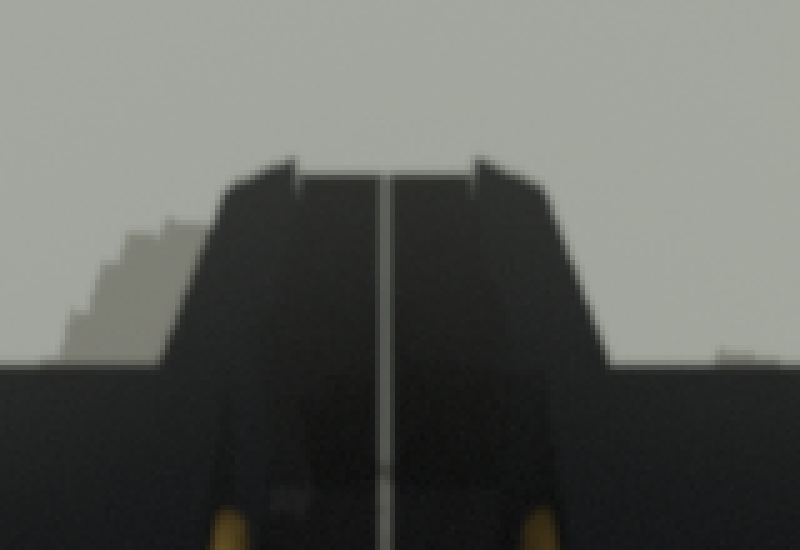

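Both the wrist depth and the side-view depth put the real shut fingertips about 30 mm short of the nominal TCP. With the reported TCP at z = 0.089, the tips were at about 0.119, so they passed over the rib top at 0.107. I'll take the tip as tool x = -0.030 and check where the gripper body is before going back lower.

```bash
cat >> h.py <<'E'
TIP=.030  # real tip is this far behind the nominal TCP
E
python3 - <<'E'
from h import *
from cell import manip,cams
c=cams.capture("wrist")
K=c["intrinsics"];T=c["T_tool_cam"]
v,u=np.mgrid[0:420,0:560];Z=c["z_map"]
X=np.stack([(u-K[0,2])/K[0,0]*Z,(v-K[1,2])/K[1,1]*Z,Z],-1)@T[:3,:3].T+T[:3,3]
for uv in[(180,306),(180,320),(180,340),(380,306),(60,352),(60,370),(276,380),(240,370)]:print(uv,X[uv[1],uv[0]].round(3))
p=manip.state()["tool_pos"].copy();p[2]=.13;manip.move_linear(p,rate=.2)
p=RIB-BY*.036;p[2]=.13;manip.move_linear(p,rate=.3)
p[2]=.060;manip.move_linear(p,rate=.15)
s=manip.state();f0=s["contact_force"];print("f0",f0,s["clock"])
for d in[.01,.02,.03,.06]:
    q=p+BY*d;manip.move_linear(q,rate=.08);s=manip.state();f=s["contact_force"]-f0
    print(d,f.round(1),(f@BY).round(1),((q-s["tool_pos"])@BY*1000).round(2),round(s["clock"],1))
s=manip.state();c=cams.capture("wrist");cv2.imwrite("pics/w3.png",c["image"])
E
```

```text
(180, 306) [-0.1   -0.024 -0.035]
(180, 320) [-0.105 -0.023 -0.034]
(180, 340) [-0.114 -0.021 -0.036]
(380, 306) [-0.1    0.023 -0.034]
(60, 352) [-0.107 -0.05  -0.027]
(60, 370) [-0.11  -0.049 -0.025]
(276, 380) [-0.112 -0.001 -0.023]
(240, 370) [-0.114 -0.009 -0.028]
f0 [ 0.59403663 -0.24741666  0.11696444] 12.7583
0.01 [ 0.4  0.3 -0.3] 0.2 -0.44 13.0
0.02 [-0.8  0.6 -0.3] 0.7 -0.49 13.3
0.03 [-0.4  0.7 -0.6] 0.7 -0.58 13.6
0.06 [-0.5 -0.7 -0.1] -0.6 -1.03 14.1
```

View pics/w3.png

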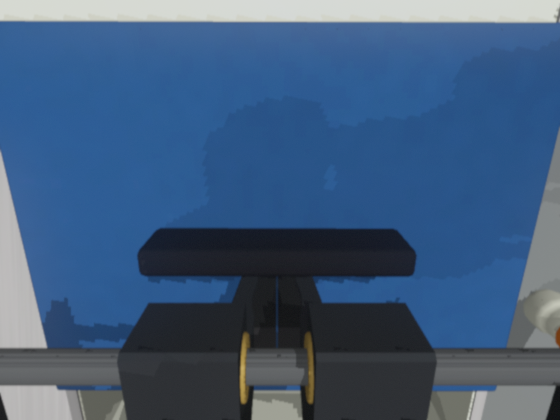

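The cover is moving now: the rib at px (276,250) sits against the fingertips and the well is opening at the bottom of the picture. I'll keep pushing to the stop.

```bash
python3 - <<'E'
from h import *
from cell import manip,cams
p=RIB-BY*.036;p[2]=.060
f0=manip.state()["contact_force"]
for d in[.12,.14,.15,.155,.16,.165,.17,.174,.178,.182,.186,.19,.194]:
    q=p+BY*d;manip.move_linear(q,rate=.08);s=manip.state();f=s["contact_force"]-f0
    print(d,f.round(1),(f@BY).round(1),((q-s["tool_pos"])@BY*1000).round(2),round(s["clock"],1))
    if f@BY<-8:break
# back off and rise
q=s["tool_pos"]-BY*.02;q[2]=.060
manip.move_linear(q,rate=.15)
q[2]=.2;manip.move_linear(q,rate=.25)
q=q-BY*.13;q[2]=.24;manip.move_linear(q,rate=.3)
s=manip.state();c=cams.capture("wrist");cv2.imwrite("pics/w4.png",c["image"]);np.save("pics/w4.npy",{**c,**{"st":s}},allow_pickle=True)
t=cams.capture("top");np.save("pics/t4.npy",t,allow_pickle=True);cv2.imwrite("pics/t4.png",cv2.resize(t["image"][140:300,130:350],None,fx=3,fy=3))
d=cams.capture("side");np.save("pics/s4.npy",d,allow_pickle=True);cv2.imwrite("pics/s4.png",cv2.resize(d["image"][150:330,170:390],None,fx=3,fy=3))
print(s["clock"])
E
```

```text
0.12 [ 0.2  1.2 -0.1] 1.1 -0.56 15.1
0.14 [-0.2  0.4  0.2] 0.4 -0.82 15.5
0.15 [-0.2 -0.5 -0.3] -0.5 -0.62 15.7
0.155 [0.1 0.3 0.1] 0.3 -0.39 16.0
0.16 [-0.1 -0.  -0.2] -0.0 -0.38 16.2
0.165 [-0.   0.2  0.3] 0.3 -0.46 16.5
0.17 [0.2 0.6 0. ] 0.5 -0.49 16.7
0.174 [ 0.1 -5.4  0. ] -5.3 1.0 17.0
0.178 [  3.2 -19.    0.5] -19.2 5.03 17.2
18.8583
```

View pics/w4.png

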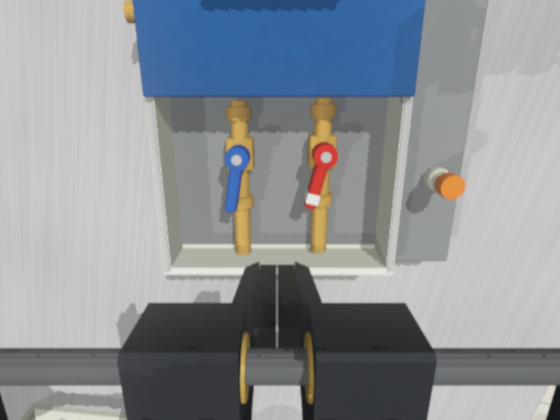

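View pics/s4.png

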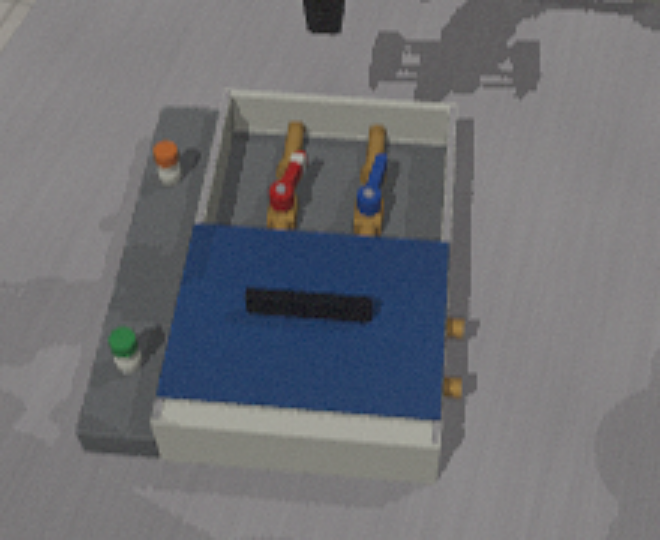

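The cover reached its stop (19 N reaction) and the well is open. In the wrist view the red handle is on the +x side, with its pivot at px (325,157) and tip near (312,203). The blue handle is at (237,160). Next I'll measure both levers.

```bash
python3 - <<'E'
from h import *
w=np.load("pics/w4.npy",allow_pickle=True).item();st=w["st"]
t=np.load("pics/t4.npy",allow_pickle=True).item();sd=np.load("pics/s4.npy",allow_pickle=True).item()
def masks(c,roi):
    h=cv2.cvtColor(c["image"],cv2.COLOR_BGR2HSV);H,S,V=h[...,0],h[...,1],h[...,2];m=np.zeros(H.shape,bool);u0,u1,v0,v1=roi;m[v0:v1,u0:u1]=1
    return big(m&((H<6)|(H>172))&(S>150)&(V>50)),big(m&(H>100)&(H<130)&(S>120)&(V>50))
rel=lambda P:np.c_[(P-RIB)@BX,(P-RIB)@BY,P[:,2]]
r,b=masks(w,(165,400,110,245))
for n,m in(("red",r),("blue",b)):
    P=depthpts(w,m,st);P=P[P[:,2]>.058];print(n,m.sum(),"z top",np.percentile(P[:,2],[50,95]))
    v,u=np.nonzero(m);Q=onplane(w,np.c_[u,v],.065,st);q=rel(Q)[:,:2]
    print(" plane rect",cv2.minAreaRect(q.astype(np.float32)),"depth rect",cv2.minAreaRect(rel(P)[:,:2].astype(np.float32)), "miny pt",q[q[:,1].argmin()])
# hub circle grey in the wrist + white band by hand px; triangulate hub with the side view
r2,b2=masks(sd,(240,330,180,232))
for n,m in(("red",r2),("blue",b2)):
    v,u=np.nonzero(m);q=rel(onplane(sd,np.c_[u,v],.065))[:,:2];print("side",n,m.sum(),cv2.minAreaRect(q.astype(np.float32)))
for n,uv in(("redhub",(325.5,157)),("bluehub",(236.5,160)),("redtip",(311.5,206)),("bluetip",(231,210)),("redband",(313,199))):
    Q=onplane(w,uv,.065,st);print(n,Q.round(4),rel(Q).round(4))
h=np.array([[282,194],[369,199]])/3+[170,150]
print("tri",[ (a[0].round(4),round(a[1],4)) for a in (tri(w,(325.5,157),sd,h[0],st),tri(w,(236.5,160),sd,h[1],st))])
# rib now, well walls
m=np.ones((420,560),bool);P=rel(depthpts(sd,m));f=P[(P[:,2]>.101)&(P[:,2]<.112)&(abs(P[:,0])<.08)&(P[:,1]>.08)&(P[:,1]<.2)];print("rib now",f.mean(0),len(f))
P=rel(depthpts(w,m,st));f=P[(P[:,2]>.064)&(P[:,2]<.075)];print("walls x",np.percentile(f[:,0],[1,5,95,99]),"y min",np.percentile(f[:,1],[.5,2]))
E
```

```text
red 685 z top [0.0659551  0.06806922]
 plane rect ((0.04213108867406845, -0.0020148660987615585), (0.04957306757569313, 0.023024441674351692), 85.33998107910156) depth rect ((0.04227402061223984, -0.002316061407327652), (0.049252111464738846, 0.022447386756539345), 85.18785858154297) miny pt [ 0.03923576 -0.02625067]
blue 823 z top [0.06549907 0.06781801]
 plane rect ((-0.04186421260237694, -0.012559711933135986), (0.06543075293302536, 0.0220329686999321), 87.37438201904297) depth rect ((-0.04227471724152565, -0.012927491217851639), (0.06542404741048813, 0.021993068978190422), 86.03388977050781) miny pt [-0.04634772 -0.04487841]
side red 84 ((0.043606191873550415, 0.0026953741908073425), (0.05763940513134003, 0.023371653631329536), 87.15151977539062)
side blue 309 ((-0.004829905927181244, 0.05822709947824478), (0.21974627673625946, 0.020816178992390633), 5.1783447265625)
redhub [[0.6036 0.0266 0.065 ]] [[0.0442 0.0094 0.065 ]]
bluehub [[0.5205 0.0078 0.065 ]] [[-0.041   0.0066  0.065 ]]
redtip [[ 0.6011 -0.0239  0.065 ]] [[ 0.0322 -0.0397  0.065 ]]
bluetip [[ 0.5228 -0.0432  0.065 ]] [[-0.0483 -0.0438  0.065 ]]
redband [[ 0.601  -0.0165  0.065 ]] [[ 0.0335 -0.0324  0.065 ]]
tri [(array([0.6044, 0.0251, 0.0558]), np.float64(0.0014)), (array([0.5203, 0.0059, 0.0542]), np.float64(0.0015))]
rib now [-0.00061526  0.15579196  0.10686917] 208
walls x [-0.12057966 -0.11868363  0.11691869  0.11934965] y min [-0.11274285 -0.1116965 ]
```

Measurements in the box-aligned frame:

| Item | Position (m) | Angle (rad) |
|---|---|---|
| Red pivot | (0.0435, 0.010) | about 0.24 |
| Blue pivot | (-0.0415, 0.008) | about 0.14 |

- The pivots are 85 mm apart, as stated, and the lever tops are at z = 0.065 to 0.066.
- The cover rib has moved 0.156 m, to its stop.

Next I'll push the red lever along its arc from its +x side, with the real tips at z ≈ 0.05.

```bash
cat >> h.py <<'E'
PIV=np.array([.0435,.010])
def W(xy,ztip):
    q=RIB+BX*xy[0]+BY*xy[1];q[2]=ztip-TIP;return q
def arc(a,r=.038,extra=0.):
    u=np.array([-np.sin(a),-np.cos(a)]);pd=np.array([-np.cos(a),np.sin(a)])
    return PIV+r*u-(.006+.015*abs(np.cos(a))+.0125*abs(np.sin(a))-extra)*pd
E
python3 - <<'E'
from h import *
from cell import manip,cams,inverse_kinematics
p=arc(.2)+[.008,0];print(p)
manip.move_linear(W(p,.15),rate=.25)
manip.move_linear(W(p,.051),rate=.12)
s=manip.state();f0=s["contact_force"];print("f0",f0.round(1),s["tool_pos"].round(4),s["clock"])
c=cams.capture("wrist");cv2.imwrite("pics/w5.png",c["image"])
for a in[.3,.5,.7]:
    q=W(arc(a),.051);manip.move_linear(q,rate=.06);s=manip.state();f=s["contact_force"]-f0
    print(a,f.round(1),"lag",((q-s["tool_pos"])*1000).round(1),round(s["clock"],1))
    if np.linalg.norm(f)>15:break
c=cams.capture("wrist");cv2.imwrite("pics/w6.png",c["image"])
E
```

```text
[ 0.06667279 -0.03184855]
f0 [ 0.3  0.1 -0.1] [ 0.6344 -0.0097  0.022 ] 20.6917
0.3 [ 0.8 -0.1  0.6] lag [-0.1  0.2 -0.8] 21.1
0.5 [1.4 0.7 1.7] lag [-0.6  0.2 -0.6] 21.4
0.7 [ 0.8 -1.1  1.6] lag [ 0.1  0.2 -0.1] 21.7
```

View pics/w6.png

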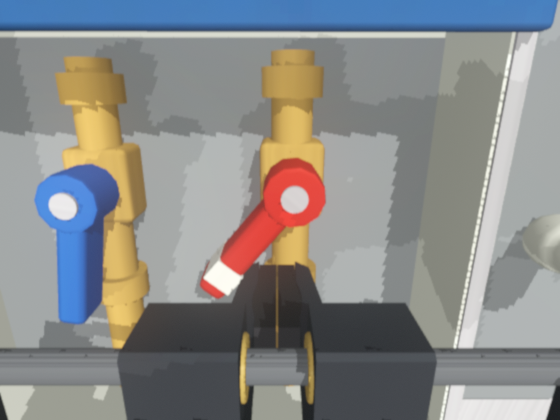

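View pics/w5.png

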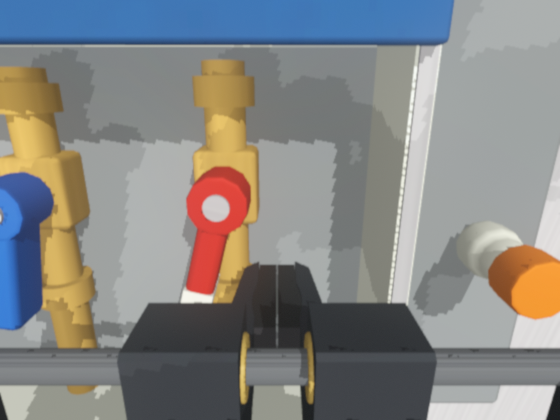

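The lever is turning: its tip is now at px (218,280), about 0.75 rad. The blue handle is untouched. I'll continue to the stop.

```bash
python3 - <<'E'
from h import *
from cell import manip,cams
f0=np.array([.3,.1,-.1])
seq=[(a,0) for a in(.9,1.1,1.3,1.45,1.57)]+[(1.571,.002*i) for i in range(1,7)]
for a,e in seq:
    q=W(arc(a,extra=e),.051);manip.move_linear(q,rate=.05);s=manip.state();f=s["contact_force"]-f0
    print(a,e,f.round(1),(f@BY).round(1),"lag",((q-s["tool_pos"])*1000).round(1),round(s["clock"],1))
    if f@BY<-9:break
c=cams.capture("wrist");cv2.imwrite("pics/w7.png",c["image"])
E
```

```text
0.9 0 [0.6 1.  1.8] 0.9 lag [ 0.9 -0.   0.3] 22.1
1.1 0 [ 1.2 -0.3  0.2] -0.5 lag [ 1.2 -0.2  0.3] 22.4
1.3 0 [-0.  -0.4  0.4] -0.4 lag [ 1.1 -0.3  0.3] 22.8
1.45 0 [-0.1  0.1 -0.3] 0.1 lag [ 0.9 -0.4  0.2] 23.1
1.57 0 [-1.7  0.6  0.4] 0.9 lag [ 0.8 -0.5  0.2] 23.4
1.571 0.002 [-0.5 -5.3  0.1] -5.1 lag [0.5 1.2 0.2] 23.6
1.571 0.004 [  0.7 -11.7  -0.1] -11.6 lag [0.1 2.9 0.2] 23.9
```

View pics/w7.png

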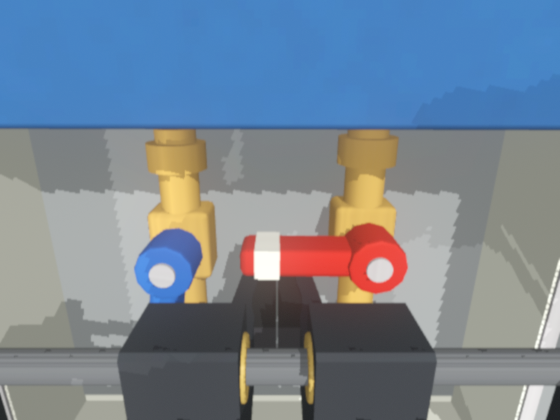

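The red lever lies across its pipe, from pivot px (375,258) to tip (245,255), and it's at its stop (12 N). I'll back off, rise clear and check everything.

```bash
python3 - <<'E'
from h import *
from cell import manip,cams
p=arc(1.571)
manip.move_linear(W(p-[0,.018],.051),rate=.1)
manip.move_linear(W(p-[0,.018],.20),rate=.25)
manip.move_linear(W(p-[0,.10],.21),rate=.25)
manip.dwell(.3)
s=manip.state();print(s["clock"],s["contact_force"].round(1))
w=cams.capture("wrist");cv2.imwrite("pics/w8.png",w["image"])
rel=lambda P:np.c_[(P-RIB)@BX,(P-RIB)@BY,P[:,2]]
h=cv2.cvtColor(w["image"],cv2.COLOR_BGR2HSV);H,S,V=h[...,0],h[...,1],h[...,2]
red=big(((H<6)|(H>172))&(S>150)&(V>50)&(np.arange(420)[:,None]<300))
q=rel(onplane(w,np.c_[np.nonzero(red)[::-1]],.065,s))[:,:2];print("red",cv2.minAreaRect(q.astype(np.float32)))
q=q[q[:,0]<.03];pf=np.polyfit(q[:,0],q[:,1],1);print("lever slope rad",np.arctan(pf[0]))
P=rel(depthpts(w,np.ones((420,560),bool),s));b=P[(P[:,2]>.101)&(P[:,2]<.112)&(P[:,1]>.1)&(abs(P[:,0])<.08)];print("rib",b.mean(0) if len(b) else 0)
bl=(H>100)&(H<130)&(S>120)&(V>50);n,l,st,ce=cv2.connectedComponentsWithStats(bl.astype(np.uint8))
for i in range(1,n):
    if 200<st[i,4]<5000: print("blue",st[i].tolist(),cv2.minAreaRect(rel(onplane(w,np.c_[np.nonzero(l==i)[::-1]],.065,s))[:,:2].astype(np.float32)))
t=cams.capture("top");d=cams.capture("side")
cv2.imwrite("pics/t8.png",t["image"]);cv2.imwrite("pics/s8.png",d["image"])
d0=np.load("pics/side0.npy",allow_pickle=True).item()["image"]
for n,im in(("s0",d0),("s8",d["image"])):
    h=cv2.cvtColor(im,cv2.COLOR_BGR2HSV)
    for lo,hi in((40,85),(3,25)):
        m=(h[...,0]>=lo)&(h[...,0]<=hi)&(h[...,1]>130)&(h[...,2]>60);k,l,st,ce=cv2.connectedComponentsWithStats(m.astype(np.uint8));print(n,[ce[i].round(1).tolist() for i in range(1,k) if st[i,4]>25])
E
```

```text
25.8167 [ 0.5 -0.7 -0.5]
red ((0.030687354505062103, 0.007355976849794388), (0.049478814005851746, 0.022758813574910164), 9.175480842590332)
lever slope rad -0.0025065544691729234
rib 0
blue [199, 27, 33, 93, 1642] ((-0.04147530719637871, -0.014039847999811172), (0.06459280103445053, 0.023244978860020638), 87.16429138183594)
s0 [[458.6, 11.5], [210.3, 263.3], [220.7, 346.0]]
s0 [[145.9, 54.9], [224.7, 200.8], [200.4, 384.9]]
s8 [[210.2, 263.6], [220.6, 346.2]]
s8 [[145.2, 52.7], [266.6, 201.8], [294.0, 199.2], [224.7, 200.8], [292.3, 223.9], [263.3, 222.1], [200.8, 384.8]]
```

View pics/w8.png

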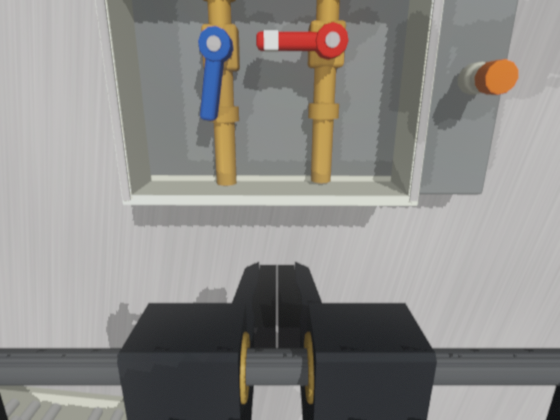

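View pics/s8.png

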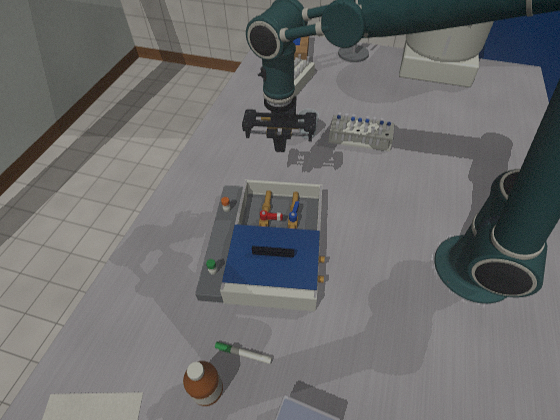

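```bash
python3 - <<'E'
from cell import order,manip
order.close_job();print(manip.state()["clock"])
E
```

```text
the job is handed in; nothing more can be done
the job is handed in; nothing more can be done
```

The cover is open at its stop and the red handle is shut at its stop. I pushed both with closed fingertips, pinched nothing, and handed the job in at about 26 s of the 45 s.

**Failed first try:** my first push on the cover passed over the rib without touching it. The real fingertips sit about 30 mm short of the reported TCP; the wrist and side depth images agreed on this. I corrected for it and repeated the push lower.

**Last checks:**
- **Cover:** the push ended against the stop with a 19 N reaction. Measured after that push, the rib had moved about 156 mm. From the box edge, the cover started at about 14 mm, so it should now be at about 0.170 m. The final wrist view did not include the rib, so I did not re-measure it there. The final side picture shows the cover still open.
- **Red handle:** it met its stop with a 12 N reaction. After backing off, the lever measured within 0.003 rad of straight across its pipe, against the 1.571 rad stop.
- **Blue handle:** it was within about 1.5 mm of its earlier measurement, which is measurement noise.
- **Loose things:** the vial caps, marker and bottle moved less than 0.5 px in the side view. The tube rack looked unmoved by eye. I did not check the beaker and tip box separately, but the arm never went near them at low height.
- **Robot:** it was clear of everything at hand-in, with contact force near zero.

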